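# Take the component cases out of the parts drawer and stack them for the lesson

### The arm

A 7-joint arm with a two-finger parallel gripper is mounted at the origin on the work surface. World frame = base frame: x ahead of the robot, y to its left, z up, the work surface at z = 0. Lengths are in m, angles in rad, forces in N, time in s.
With the tool pointing down it reaches from about 0.425 to 0.825 m from the base axis. Payload 3.6 kg.
Tool frame: the origin (TCP) lies where the fingers leave the gripper's body, on its centre line; the fingertips stand 73 mm ahead of it and the grasp point (between the pads) lies 54 mm ahead of it; z points along the fingers, y is the line along which they close (so a half turn about z gives the same grasp; the last joint's range is limited). The gripper opens to 85 mm and grips with 20 to 120 N. Pads are 22 mm wide; open, the fingers measure 114 mm over their backs; the gripper's body (76 mm by 85 mm) begins 54 mm behind the grasp point. The pads swing forward as they close: fully open they stand 13 mm farther back than shut.
Start: joints at [1.218, 0.615, -0.013, 1.423, 0.008, 1.103, -0.04], TCP at [0.209, -0.616, 0.304] pointing down, gripper open.
Joint ranges: [-3.12, 3.12], [-0.3, 2.06], [-1.34, 1.32], [0.26, 2.42], [-1.36, 4.5], [0.01, 1.98], [-2.84, 2.84]. Speed limits (rad/s): [2.79, 2.79, 3.14, 3.14, 3.14, 3.14, 3.14].

### API

Orientations are given as a unit quaternion [x, y, z, w].
In Python, from station import arm, snapshot, camera_info, ticket gives the robot as it stands. Calls block until the motion is done:
- arm.movep(position, orientation): joint-space move of the TCP to a pose.
- arm.line_to(position, velocity=0.15, ori=None): straight line of the TCP; ori=None keeps the orientation; velocity is the mean speed in m/s.
- arm.move_j(angles): joint-space move.
- arm.move_gripper(opening, effort=None): opening from 0.0 (shut) to 1.0 (fully open); effort is the grip in N (None keeps the last); returns when the fingers have stopped.
- arm.pause(seconds).
- arm.ik(position, orientation): joint angles nearest the present ones, or None.
- snapshot(name): name is "scene" or "top" or "wrist"; returns the picture (420x560x3 uint8, blue, green, red); there is no depth.
- camera_info(name): a dict with "fx", "fy", "cx", "cy" (pixels), "dist_coeffs" ([k1, k2, p1, p2, k3] as OpenCV has them; the pictures are not rectified), "R" (3x3) and "t" (3): a world point X has camera coordinates R X + t; the wrist camera has in their place "T_tool_cam" (4x4, takes a point from camera to tool coordinates, whose origin is the TCP and whose axes are the flange's). Camera axes: x right, y down, z forward; pixel columns grow to the right and rows downward; lengths in m; the calibration is good to about 2 mm. A picture is of the moment at which its call begins: read the wrist's pose just before it. camera_info takes no time and is no camera call.
A pose or a line that the arm cannot do raises arm.MotionError and nothing moves.
- ticket.finish_job(): hands the job in; it is judged then, once.
Readings, each from a call of its own:
- arm.read_time(): time.
- arm.read_joint_positions(): joint angles.
- arm.read_dq(): joint speeds.
- arm.read_effort(): joint torques, N m.
- arm.read_tool_pos(): TCP position.
- arm.read_eef_rot(): TCP orientation.
- arm.read_ft_force(): force on the tool from outside, world axes, zero at the start.
- arm.read_wrist_torque(): the same for the moment, N m.
- arm.read_opening(): opening from 0.0 (shut) to 1.0 (fully open).
- arm.read_finger_force(): force on a finger pad.
Only numpy, scipy, OpenCV 4.12 (cv2) and the standard library are available. Lean on these libraries where they do the work, as an engineer would, in place of code of your own. Each camera call takes 0.05 s, during which the arm holds its last target. There are 200 camera calls.

### The job

Pull the top drawer of the parts cabinet out to its stop, then stack every closed component case, those in the drawer and those lying on the bench, squarely in one column on the black carrier plate: lids up, the red case on top and the others in any order, each lined up with the plate's corner marks. Leave the drawer fully shut. Leave the other things on the bench where they are.

Things in the scene. Friction and masses are not known exactly. Their poses are not given: they have to be found in the camera images.
- cab_drawer0 (a joint): how far the top drawer is out: 0 fully shut, 0.166 m at its stop; it slides out towards the robot (along the -x axis of its handle point) with about 1 N of friction and some damping. Seen from the handle bar: the inside begins 56 mm behind the bar, is 195 mm long and 346 mm wide, its floor 32 mm below the bar, walls 48 mm high; when fully out the cabinet's roof begins 216 mm behind the bar
- cab_drawer0_handle (a point): middle of the top drawer's steel bar handle, on the bar's axis: bar 11 mm thick, 120 mm long along this point's y, 35 mm off the drawer's blue front, on two thin posts 51 mm either side of the middle. x points into the cabinet, z up. The grey cabinet (240 deep, 400 wide, 160 mm high) has its top 38 mm above the bar; its place and yaw vary; its lower drawer is not needed
- plate_top (a point): centre of the top face of the fixed black carrier plate (110 x 78 x 8 mm, long side along x, white corner marks), 8 mm above the bench; z up
- caseA_mid (a point): centre (half-way up) of the closed component case with the blue lid: 90 mm long (x), 58 mm wide (y), 36 mm high (z, up), about 0.1 to 0.2 kg, rigid, lid shut, white below, paper label on top. Starts in the top drawer, flat on its floor. May be absent
- caseA: the same blue case, origin at the centre of its underside
- caseB_mid (a point): centre (half-way up) of the closed component case with the green lid: 90 mm long (x), 58 mm wide (y), 36 mm high (z, up), about 0.1 to 0.2 kg, rigid, lid shut, white below, paper label on top. Starts in the top drawer, flat on its floor. May be absent
- caseB: the same green case, origin at the centre of its underside
- caseC_mid (a point): centre (half-way up) of the closed component case with the yellow lid: 90 mm long (x), 58 mm wide (y), 36 mm high (z, up), about 0.1 to 0.2 kg, rigid, lid shut, white below, paper label on top. Starts in the top drawer, flat on its floor. May be absent
- caseC: the same yellow case, origin at the centre of its underside
- caseD_mid (a point): centre (half-way up) of the closed component case with the red lid: 90 mm long (x), 58 mm wide (y), 36 mm high (z, up), about 0.1 to 0.2 kg, rigid, lid shut, white below, paper label on top. Starts flat on the bench. Always there
- caseD: the same red case, origin at the centre of its underside
- caseE_mid (a point): centre (half-way up) of the closed component case with the orange lid: 90 mm long (x), 58 mm wide (y), 36 mm high (z, up), about 0.1 to 0.2 kg, rigid, lid shut, white below, paper label on top. Starts flat on the bench. May be absent
- caseE: the same orange case, origin at the centre of its underside
- flux: white flux bottle, 48 mm diameter, 110 mm high, standing; origin at the underside; a bystander, to be left alone
- meter: yellow multimeter lying flat, 150 x 75 x 34 mm; origin at the underside; a bystander, to be left alone
- spool: solder spool, 54 mm diameter, 40 mm high, standing; origin at the underside; a bystander, to be left alone
- driver: screwdriver with a red handle, lying along its x; origin at the underside; a bystander, to be left alone
- jar: jar with a blue cap, 60 mm diameter, 60 mm high; origin at the underside; a bystander, to be left alone
There are look-alikes about, which are no part of the job. Leave any purple or turquoise look-alike of the caseD alone.

How it is judged:
On the way, in this order (a step that is already met when the one before it is completed fails the run):
1. the top drawer is pulled out to its stop (within 8 mm) (value of joint cab_drawer0 above 0.158 m), for 0.2 s.
2. every case that is there stands in the column on the plate, the red one on top (horizontal distance between each of caseA_mid, caseB_mid, caseC_mid, caseD_mid, caseE_mid and plate_top below 0.01 m and angle between the x axis of each of caseA_mid, caseB_mid, caseC_mid, caseD_mid, caseE_mid and the x axis of plate_top, either way round below 0.15 rad and angle between each of caseA_mid, caseB_mid, caseC_mid, caseD_mid, caseE_mid's own z axis and vertical below 0.1 rad and linear speed of each of caseA, caseB, caseC, caseD, caseE below 0.02 m/s and z of caseD_mid in the frame of caseA_mid above 0.03 m and z of caseD_mid in the frame of caseB_mid above 0.03 m and z of caseD_mid in the frame of caseC_mid above 0.03 m and z of caseD_mid in the frame of caseE_mid above 0.03 m), for 0.3 s.
At the end, for the whole second after the job is handed in: Every case present stands in one column on the carrier plate, lid up (tilt under 0.1 rad), its centre within 10 mm of the plate's centre in plan, its long side within 0.15 rad of the plate's, at rest, the red case on top (30 mm or more above each other one); the top drawer is shut to within 6 mm (all of step 2 and value of joint cab_drawer0 below 0.006 m); the robot touches nothing.
It fails at once if the flux bottle was moved more than 40 mm (distance of flux from where it was at the start of the episode above 0.04 m).
It fails at once if the multimeter was moved more than 40 mm (distance of meter from where it was at the start of the episode above 0.04 m).
It fails at once if the solder spool was moved more than 40 mm (distance of spool from where it was at the start of the episode above 0.04 m).
It fails at once if the screwdriver was moved more than 40 mm (distance of driver from where it was at the start of the episode above 0.04 m).
It fails at once if the jar was moved more than 40 mm (distance of jar from where it was at the start of the episode above 0.04 m).
Of caseA, caseB, caseC, caseE only 3 to 4 are there at a start; the rules pass over those that are not, and their reading is None.
At some moment in a run one of caseD may be knocked a few centimetres aside while the robot is not near it.
It also fails if it takes over 208 s, if anything falls off the work surface, if the arm or the gripper's body presses on something with over 40 N, if the wrist force passes 120 N, or if a joint passes its speed limit or range.

## Working session

There is one attempt and no reset: what is moved stays moved. The work goes in short steps, each a Python script; the robot and the scene stay as the last script left them, time stands still between calls to the robot, and variables do not carry over. Pictures are saved under pics/ and viewed, at most 14 in all, crops included, and the job is handed in when it is done.

```bash
ls; mkdir -p pics; python3 - <<'E'
from station import arm, snapshot, camera_info
import cv2,numpy as np
for n in("scene","top"):
    cv2.imwrite(f"pics/{n}0.png",snapshot(n)); c=camera_info(n); print(n,{k:np.round(v,4).tolist() for k,v in c.items() if not isinstance(v,str)})
c=camera_info("wrist");print(c)
print(arm.read_tool_pos(),arm.read_eef_rot(),arm.read_joint_positions(),arm.read_time())
E
```

```text
pics
scene {'fx': 396.9994, 'fy': 396.9994, 'cx': 280.1759, 'cy': 213.0711, 'dist_coeffs': [-0.0537, 0.0, 0.0, 0.0, 0.0], 'R': [[-0.7104, 0.7037, -0.0098], [0.5432, 0.5395, -0.6433], [-0.4474, -0.4624, -0.7655]], 't': [0.448, -0.2412, 1.3602]}
top {'fx': 407.9905, 'fy': 407.9905, 'cx': 273.7266, 'cy': 210.3795, 'dist_coeffs': [0.0253, 0.0, 0.0, 0.0, 0.0], 'R': [[-0.0062, -0.9999, -0.0156], [-0.9829, 0.009, -0.1841], [0.1842, 0.0141, -0.9828]], 't': [-0.0393, 0.6005, 1.0945]}
{'fx': 378.5453055270952, 'fy': 378.5453055270952, 'cx': 279.9234461671195, 'cy': 214.2142947687259, 'dist_coeffs': array([-0.04359344,  0.        ,  0.        ,  0.        ,  0.        ]), 'T_tool_cam': array([[-1.74854011e-03, -9.47535445e-01, -3.19645935e-01,
         8.29134289e-02],
       [ 9.99998192e-01, -1.89590217e-03,  1.49845675e-04,
         3.59333496e-04],
       [-7.48001510e-04, -3.19645095e-01,  9.47537046e-01,
        -7.01700896e-02],
       [ 0.00000000e+00,  0.00000000e+00,  0.00000000e+00,
         1.00000000e+00]])}
[ 0.20852392 -0.61508088  0.30283139] [ 9.86673251e-01  1.62709807e-01 -1.96521496e-04 -1.17297386e-03] [ 1.217481    0.61583842 -0.01264088  1.42477486  0.0080879   1.10340752
 -0.04042239] 0.1
```

View pics/scene0.png

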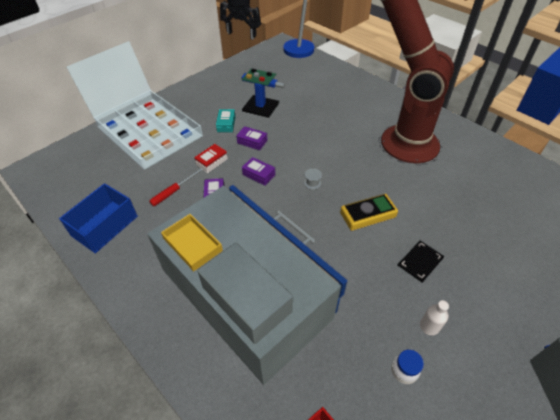

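View pics/top0.png

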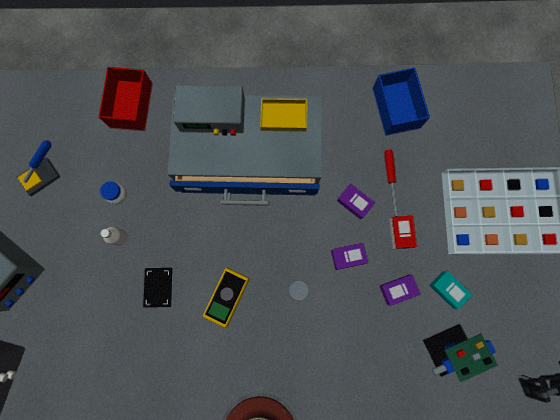

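The top view shows the plate at (158,287), the handle bar at about (245,203) and the red case at (403,231). Three purple look-alikes sit at (356,201), (350,256) and (400,290), and a turquoise one at (452,290). No orange case is visible. The red object at (403,231) fits caseD: it has a red lid and a label. The red bin at (126,98) and the red screwdriver handle at (390,165) do not fit. I'll confirm this in a crop.

```bash
cat > h.py <<'E'
from station import arm, snapshot, camera_info, ticket
import cv2, numpy as np
from scipy.spatial.transform import Rotation as Rn
def cam(n):
    """K, dist, camera centre, R cam->world"""
    c=camera_info(n); K=np.array([[c['fx'],0,c['cx']],[0,c['fy'],c['cy']],[0,0,1]])
    if n=='wrist':
        T=np.array(c['T_tool_cam']); Rt=Rn.from_quat(arm.read_eef_rot()).as_matrix()
        return K,np.array(c['dist_coeffs']),Rt@T[:3,3]+arm.read_tool_pos(),Rt@T[:3,:3]
    R=np.array(c['R']); return K,np.array(c['dist_coeffs']),-R.T@np.array(c['t']),R.T
def cast(C,px,z):
    K,d,o,R=C; p=cv2.undistortPoints(np.float64(px).reshape(-1,1,2),K,d).reshape(-1,2)
    r=np.c_[p,np.ones(len(p))]@R.T
    return o+r*((z-o[2])/r[:,2])[:,None]
def proj(C,X):
    K,d,o,R=C; return cv2.projectPoints((np.float64(X).reshape(-1,3)-o)@R,np.zeros(3),np.zeros(3),K,d)[0].reshape(-1,2)
HUE={'red':(172,8),'blue':(105,125),'green':(45,80),'yellow':(22,34),'orange':(9,20)}
def mask(im,col,smin=110,vmin=50):
    h,s,v=cv2.split(cv2.cvtColor(im,cv2.COLOR_BGR2HSV)); a,b=HUE[col]
    hm=((h>=a)&(h<=b)) if a<=b else ((h>=a)|(h<=b))
    return (hm&(s>=smin)&(v>=vmin)).astype(np.uint8)*255
def rects(C,m,z,amin=60):
    """world (centre,(long,short),yaw of long side,pixel) of each blob, cast on plane z"""
    out=[]
    for c in cv2.findContours(m,cv2.RETR_EXTERNAL,cv2.CHAIN_APPROX_NONE)[0]:
        if cv2.contourArea(c)<amin: continue
        w=cast(C,c.reshape(-1,2),z)[:,:2]
        q=cv2.boxPoints(cv2.minAreaRect((w*1000).astype(np.float32)))/1000
        e1,e2=q[1]-q[0],q[2]-q[1]
        if np.hypot(*e1)<np.hypot(*e2): e1,e2=e2,e1
        yaw=(np.arctan2(e1[1],e1[0])+np.pi/2)%np.pi-np.pi/2
        out.append((q.mean(0).round(4).tolist(),(round(float(np.hypot(*e1)),3),round(float(np.hypot(*e2)),3)),round(float(yaw),3),c.reshape(-1,2).mean(0).round().tolist()))
    return out
def down(yaw):
    """tool down; closing line (tool y) perpendicular to direction yaw, i.e. pads grip across an object whose long side is at yaw"""
    return (Rn.from_euler('z',yaw)*Rn.from_quat([1,0,0,0])).as_quat()
E
python3 - <<'E'
from h import *
im=cv2.imread('pics/top0.png'); C=cam('top')
print('red',rects(C,mask(im,'red'),.036)); print('orange',rects(C,mask(im,'orange'),.036)); print('blue',rects(C,mask(im,'blue'),.15))
g=im[255:320,130:190].max(2)
m=np.zeros(im.shape[:2],np.uint8); m[255:320,130:190]=(g<35)*255
m=cv2.morphologyEx(m,cv2.MORPH_CLOSE,np.ones((5,5)));print('plate',rects(C,m,.008))
a=cv2.resize(im[170:310,320:480],None,fx=3.4,fy=3.4,interpolation=cv2.INTER_CUBIC)[:476,:]
b=cv2.resize(im[160:220,160:330],(544,192),interpolation=cv2.INTER_CUBIC)
s=cv2.resize(im[240:330,130:250],(480,360))
cv2.imwrite('pics/crop1.png',np.vstack([cv2.resize(a,(544,400)),b]));
for n,p in(('handle ends',[[222,203],[269,203]]),):print(n,cast(C,p,.122))
for y in (0,np.pi/2,-np.pi/2): print(arm.ik([.6,0,.3],down(y)))
E
```

```text
red [([0.07720000296831131, -0.0017999999690800905], (0.172, 0.051), 1.569, [258.0, 411.0]), ([0.5163000226020813, -0.8054999709129333], (0.036, 0.028), 1.565, [549.0, 239.0]), ([0.5406000018119812, -0.41019999980926514], (0.09, 0.059), 0.061, [404.0, 231.0]), ([0.5958999991416931, -0.7275999784469604], (0.034, 0.029), 1.562, [517.0, 211.0]), ([0.6736000180244446, -0.6492999792098999], (0.035, 0.026), 1.559, [486.0, 184.0]), ([0.7325999736785889, -0.3815000057220459], (0.102, 0.025), 0.061, [390.0, 166.0]), ([0.954800009727478, 0.40299999713897705], (0.195, 0.147), -0.103, [126.0, 98.0])]
orange [([0.5171999931335449, -0.6495000123977661], (0.033, 0.028), 1.565, [491.0, 239.0]), ([0.59579998254776, -0.5702000260353088], (0.032, 0.026), 1.562, [460.0, 212.0])]
blue [([0.20329999923706055, -0.45590001344680786], (0.032, 0.019), 0.434, [448.0, 365.0]), ([0.5048999786376953, -0.5198000073432922], (0.031, 0.025), 1.565, [463.0, 239.0]), ([0.6521999835968018, 0.03400000184774399], (0.39, 0.015), 1.543, [244.0, 184.0]), ([0.6403999924659729, 0.3849000036716461], (0.049, 0.047), 0.063, [110.0, 191.0]), ([0.6449000239372253, -0.7317000031471252], (0.033, 0.026), 1.559, [542.0, 184.0]), ([0.7411999702453613, 0.5752000212669373], (0.082, 0.028), -0.498, [40.0, 154.0]), ([0.8809000253677368, -0.38760000467300415], (0.174, 0.128), 0.198, [399.0, 100.0])]
plate [([0.3910999894142151, 0.28870001435279846], (0.106, 0.078), -0.009, [158.0, 287.0])]
handle ends [[ 0.60897482  0.09298941  0.122     ]
 [ 0.60780496 -0.03233424  0.122     ]]
[ 0.03924737  0.54149642 -0.12205334  1.57944205  0.07347891  1.02514587
 -1.6744629 ]
[ 0.25174033  0.57713493 -0.47493842  1.57214024  0.28958506  1.06287544
 -0.29904028]
[-0.62972768  0.78119078  1.13383124  1.60119252 -0.73857535  1.24567617
 -2.49933259]
```

View pics/crop1.png

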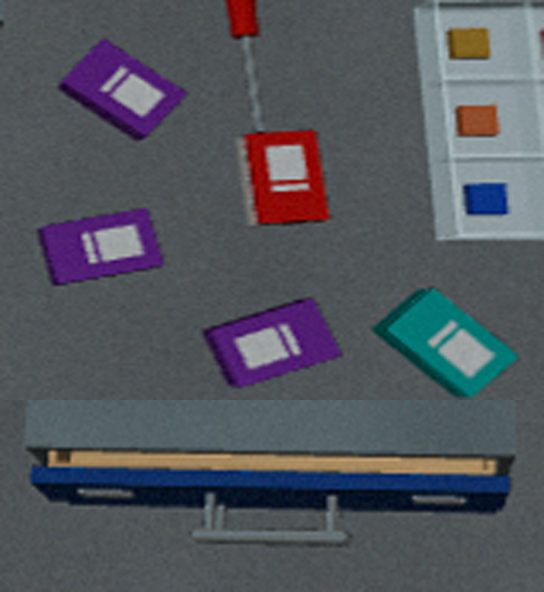

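Crop confirmed: the red-lidded case with the paper label, crop (288,175), is caseD. The others are purple or turquoise look-alikes. The top drawer is slightly ajar, with its outer bar at top-image row ~203, columns 220–269. Next I'll grip the bar and pull it to the stop.

```bash
python3 - <<'E'
from h import *
yaw=-.02; q=down(yaw+np.pi/2); p=np.array([.6085,.031,.176]); d=np.array([np.cos(yaw),np.sin(yaw),0])
arm.movep(p+[0,0,.12],q); arm.move_gripper(.3,30); print(arm.read_opening())
arm.line_to(p+[0,0,.0],.12); print(arm.read_ft_force(),arm.read_tool_pos())
arm.move_gripper(0,40); print(arm.read_opening(),arm.read_finger_force(),arm.read_ft_force())
p=np.array(arm.read_tool_pos()); s=.09
arm.line_to(p-d*s,.1); print(arm.read_ft_force())
try:
  while s<.18:
    s+=.005; arm.line_to(p-d*s,.06); f=arm.read_ft_force()
    if abs(f@d)>18: break
except arm.MotionError as e: print(e)
print(s,f,arm.read_tool_pos(),arm.read_opening(),arm.read_time())
E
```

```text
0.301209759739856
[-0.28012287  0.29298644  0.07339649] [0.60876732 0.03114961 0.17643642]
0.1099383162242932 38.96708965301514 [ 1.42975415 -0.69274318  3.0004279 ]
[-0.59027288  3.75688125  1.5346219 ]
0.16500000000000006 [ 25.57989239   5.31150131 -31.41626443] [0.45687096 0.03523999 0.17696702] 0.11029461370870848 9.6083
```

```bash
python3 - <<'E'
from h import *
p=np.array(arm.read_tool_pos()); arm.move_gripper(.3); arm.line_to([p[0],p[1],.30],.15)
print(arm.read_ft_force())
arm.movep([.50,-.2,.35],down(np.pi/2))
cv2.imwrite('pics/top1.png',snapshot('top')); im=cv2.imread('pics/top1.png')
C=cam('top')
for c in('blue','green','yellow','orange'): print(c,rects(C,mask(im,c,90,40),.126,150))
print('red',[r for r in rects(C,mask(im,'red'),.036)if abs(r[0][0]-.54)<.1])
print(arm.read_time())
cv2.imwrite('pics/crop2.png',cv2.resize(im[150:290,150:340],(760,560),interpolation=cv2.INTER_CUBIC))
E
```

```text
[-1.86813779 -0.17656388 -0.17119882]
blue [([0.4997999966144562, 0.04050000011920929], (0.4, 0.02), 1.539, [241.0, 243.0]), ([0.5946999788284302, 0.14810000360012054], (0.09, 0.059), 0.022, [201.0, 208.0]), ([0.6452000141143799, 0.3939000070095062], (0.052, 0.048), 0.803, [110.0, 190.0]), ([0.7491999864578247, 0.5895000100135803], (0.084, 0.029), -0.466, [40.0, 154.0]), ([0.8919000029563904, -0.39489999413490295], (0.179, 0.132), 0.197, [400.0, 101.0])]
green [([0.218299999833107, -0.522599995136261], (0.101, 0.081), -1.163, [471.0, 357.0]), ([0.33079999685287476, 0.09629999846220016], (0.047, 0.032), 1.117, [219.0, 310.0]), ([0.5899999737739563, 0.031700000166893005], (0.09, 0.058), 0.104, [245.0, 209.0])]
yellow [([0.36419999599456787, 0.07909999787807465], (0.137, 0.07), -0.438, [225.0, 297.0]), ([0.5892999768257141, -0.07999999821186066], (0.089, 0.058), -0.007, [287.0, 210.0]), ([0.6782000064849854, 0.6097999811172485], (0.054, 0.05), 0.633, [29.0, 179.0]), ([0.8565000295639038, -0.07209999859333038], (0.127, 0.096), 1.551, [283.0, 114.0])]
orange [([0.5952000021934509, 0.03620000183582306], (0.374, 0.17), 1.538, [243.0, 208.0])]
red [([0.5163000226020813, -0.8057000041007996], (0.036, 0.028), 1.566, [549.0, 239.0]), ([0.5958999991416931, -0.7275999784469604], (0.034, 0.029), 1.562, [517.0, 211.0])]
11.9
```

View pics/crop2.png

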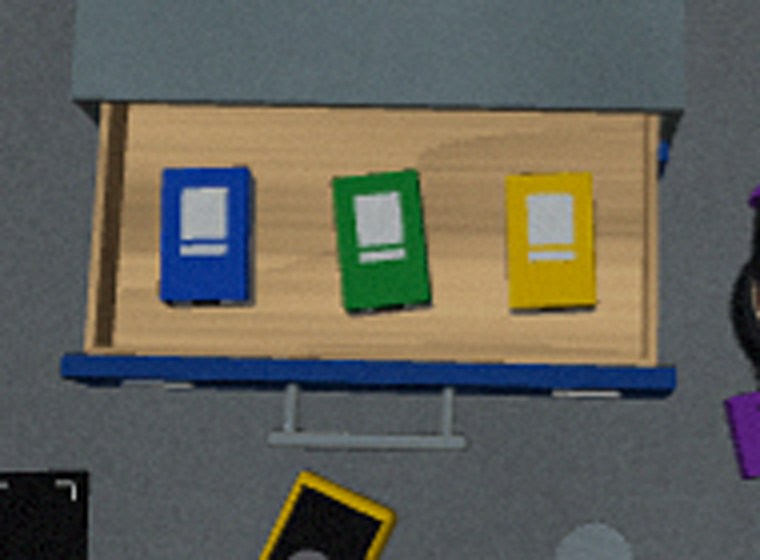

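The drawer is open and holds blue, green and yellow cases at crop (206,235), (382,240) and (550,240). There is no orange case. I'll check bar-to-roof distance (216 mm at the stop).

```bash
python3 - <<'E'
from h import *
C=cam('top'); b=cast(C,[[150+x/4,150+440/4] for x in(270,463)],.122); r=cast(C,[[150+80/4,150+97/4],[150+682/4,150+108/4]],.160)
print(b,r); u=r[0]-r[1]; u/=np.hypot(*u[:2]); n=np.array([u[1],-u[0],0]); print('dist',(r.mean(0)-b.mean(0))@n,'yaw',np.arctan2(-u[0],u[1]))
E
```

```text
[[ 0.45793762  0.10204341  0.122     ]
 [ 0.45697593 -0.02329567  0.122     ]] [[ 0.67886271  0.22448086  0.16      ]
 [ 0.66748474 -0.16711071  0.16      ]]
dist 0.21593638836623752 yaw -0.029047542492090253
```

The drawer is at its stop (215.9 mm). Blue goes first.

```bash
cat >> h.py <<'E'
PL=np.array([.3911,.2887]); PY=-.009; HI=.30
def pick(c,yaw,z0,op=.85,dz=.024):
    """grasp a case with centre c, long-side yaw, underside height z0"""
    q=down(yaw); z=z0+dz+.054
    arm.movep([*c,max(HI,z+.05)],q); arm.move_gripper(op,40)
    arm.line_to([*c,z+.03],.25); arm.line_to([*c,z],.08); arm.move_gripper(0,40)
    print('grip',arm.read_opening(),arm.read_finger_force(),arm.read_ft_force().round(1))
    arm.line_to([*c,HI],.2)
    print('held',arm.read_opening(),arm.read_finger_force(),arm.read_ft_force().round(1))
def place(k,off=(0,0),dyaw=0,dz=.024):
    c=PL+off; q=down(PY+dyaw); z=.008+.036*k+dz+.054
    arm.movep([*c,HI],q); arm.line_to([*c,z+.02],.25); arm.line_to([*c,z+.001],.05)
    print('place',arm.read_ft_force().round(1),arm.read_tool_pos().round(4))
    arm.move_gripper(.85); arm.line_to([*c,HI],.25)
E
python3 - <<'E'
from h import *
pick([.5948,.1481],.022,.090); place(0)
arm.movep([.52,-.02,.32],down(0))
im=snapshot('top'); cv2.imwrite('pics/top2.png',im); C=cam('top')
print([r for r in rects(C,mask(im,'blue',90,40),.044,150) if r[3][0]<200 and r[3][1]>240])
for c in('green','yellow'): print(c,[r for r in rects(C,mask(im,c,90,40),.126,150)if .085<r[1][0]<.1])
print(arm.read_time(),arm.read_tool_pos())
cv2.imwrite('pics/crop3.png',cv2.resize(im[150:330,90:330],(760,570),interpolation=cv2.INTER_CUBIC))
E
```

```text
grip 0.6725629961632508 44.02165174484253 [-0.6 -0.2  2.2]
held 0.6712801596664043 43.561736941337585 [ 0.7  0.5 -1.8]
place [-0.3 -0.2 -1. ] [0.3912 0.2887 0.0869]
[([0.39089998602867126, 0.28700000047683716], (0.086, 0.061), -0.009, [154.0, 287.0]), ([0.5120999813079834, 0.17710000276565552], (0.173, 0.022), 1.536, [195.0, 242.0])]
green []
yellow [([0.5893999934196472, -0.08529999852180481], (0.089, 0.047), -0.017, [291.0, 209.0])]
21.3917 [ 0.51981022 -0.01775735  0.31967165]
```

View pics/crop3.png

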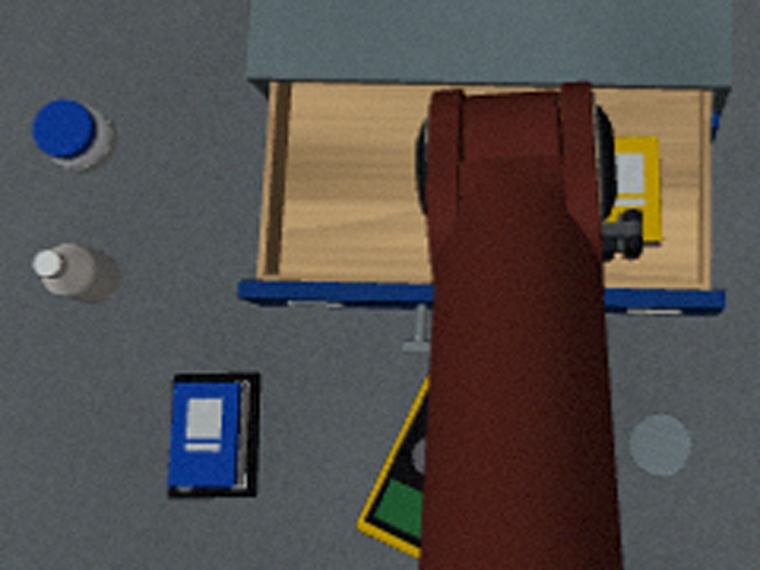

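Blue sits squarely on the plate, crop (205,437), within about 2 mm. Green and yellow next.

```bash
python3 - <<'E'
from h import *
C=cam('top')
def chk(col,k):
    im=snapshot('top')
    print(col,[r for r in rects(C,mask(im,col,90,40),.008+.036*(k+1),150) if r[3][0]<200 and r[3][1]>240 and r[1][1]>.04]); return im
pick([.590,.0317],.104,.090); place(1)
arm.movep([.5893,-.08,.30],down(-.01)); chk('green',1)
pick([.5893,-.08],-.01,.090); place(2)
arm.movep([.5,-.2,.32],down(np.pi/2)); im=chk('yellow',2); cv2.imwrite('pics/top3.png',im)
print('red',[r for r in rects(C,mask(im,'red'),.036)if .08<r[1][0]<.1],arm.read_time())
cv2.imwrite('pics/crop4.png',im)
E
```

```text
grip 0.6692168559589142 44.4559371471405 [-0.3 -0.1  3.2]
held 0.6734560468854542 43.98799538612366 [-0.7  0.5 -2.1]
place [-0.6 -0.3 -1.2] [0.3911 0.2887 0.1229]
green [([0.39100000262260437, 0.2865000069141388], (0.089, 0.06), -0.009, [150.0, 287.0])]
grip 0.6759693570871919 43.58926177024841 [ 0.3 -0.8  3.4]
held 0.672116788941387 43.0520886182785 [-0.7 -0.9 -1.9]
place [ 0.3  0.1 -1.2] [0.3912 0.2887 0.159 ]
yellow [([0.39070001244544983, 0.28630000352859497], (0.091, 0.061), 0.014, [146.0, 287.0])]
red [] 38.0917
```

View pics/crop4.png

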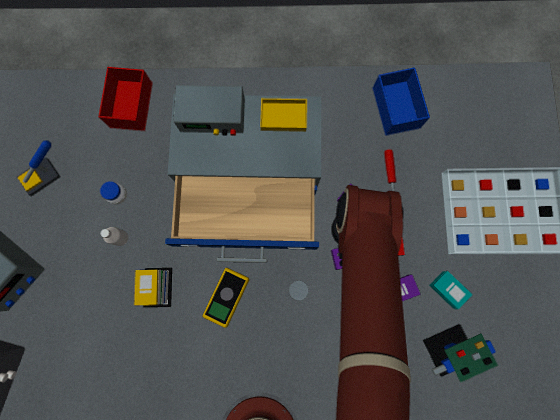

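The column is blue, green, yellow at (150,287) and the drawer is empty. I'll grip the bar again at (243,260) and push the drawer shut.

```bash
python3 - <<'E'
from h import *
yaw=-.027; q=down(yaw+np.pi/2); p=np.array([.4573,.037,.176]); d=np.array([np.cos(yaw),np.sin(yaw),0])
arm.movep(p+[0,0,.12],q); arm.move_gripper(.3,40); arm.line_to(p,.12); print(arm.read_ft_force())
arm.move_gripper(0,40); print(arm.read_opening(),arm.read_ft_force())
s=.14; arm.line_to(p+d*s,.12); print(arm.read_ft_force())
while s<.20:
    s+=.004; arm.line_to(p+d*s,.06); f=arm.read_ft_force()
    if abs(f@d)>20: break
x=np.array(arm.read_tool_pos()); print(s,f,(x-p)@d,arm.read_opening())
arm.move_gripper(.3); arm.line_to([x[0],x[1],.32],.15)
arm.movep([.5,.12,.35],down(np.pi/2)); im=snapshot('top'); C=cam('top')
cv2.imwrite('pics/top4.png',im); print('red',[r for r in rects(C,mask(im,'red'),.036)if .08<r[1][0]<.1],arm.read_time())
cv2.imwrite('pics/crop5.png',im)
E
```

```text
[0.84749337 0.56254824 0.23077694]
0.11337071962279859 [ 3.16712921 -0.95627651 -0.84925257]
[ 1.22743662 -0.83650169  5.01285933]
0.18000000000000005 [-23.53942521  -1.41966609  24.53449056] 0.16897217887507165 0.11017228396956355
red [([0.5178999900817871, -0.3752000033855438], (0.09, 0.059), 0.061, [392.0, 240.0])] 46.9583
```

View pics/crop5.png

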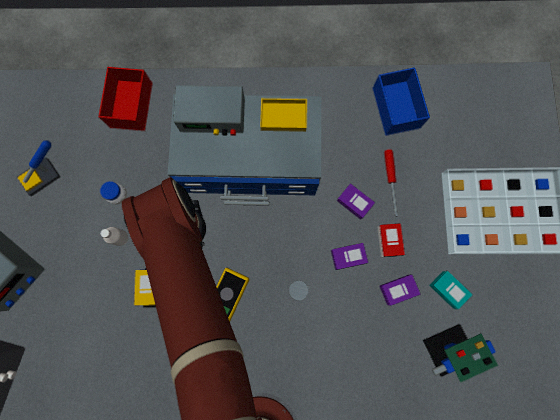

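The drawer is shut, with the bar back against the front. The red case has been knocked aside to (392,240) and lies clear of its neighbours. I'll pick it there and place it on top.

```bash
python3 - <<'E'
from h import *
C=cam('top')
pick([.5179,-.3752],.061,0,.82); place(3)
arm.movep([.50,-.2,.35],down(np.pi/2)); im=snapshot('top'); sc=snapshot('scene')
print('red',[r for r in rects(C,mask(im,'red'),.152)if .08<r[1][0]<.1],arm.read_time())
a=im[150:330,90:330]; b=sc[170:350,230:470]
cv2.imwrite('pics/crop6.png',np.hstack([cv2.resize(x,(400,300),interpolation=cv2.INTER_CUBIC) for x in(a,b)]))
r=cast(C,[[245,203.2]],.122);print(r)
E
```

```text
grip 0.6720475790039931 45.19217312335968 [-0.6  0.9  0.2]
held 0.6694073768680711 45.03975570201874 [ 1.4  0.4 -1.5]
place [-0.4 -0.7 -0.8] [0.3911 0.2887 0.195 ]
red [([0.3910999894142151, 0.2863999903202057], (0.088, 0.061), -0.009, [141.0, 287.0]), ([0.6988000273704529, -0.3490999937057495], (0.09, 0.023), 0.061, [390.0, 166.0])] 58.7833
[[0.6078597 0.0316189 0.122    ]]
```

View pics/crop6.png

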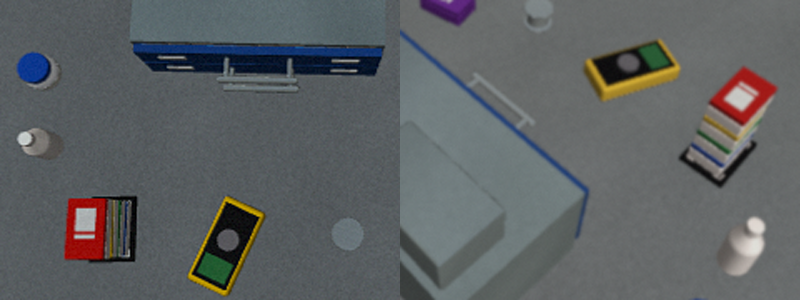

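```bash
python3 - <<'E'
from h import *
C=cam('top'); im=snapshot('top'); col=im[185:212,235:255].mean((1,2)); print([(185+i,int(v)) for i,v in enumerate(col)])
print(proj(C,[[.4574+.166,.035,.122],[.4574+.158,.035,.122]]))
E
```

```text
[(185, 21), (186, 20), (187, 23), (188, 33), (189, 17), (190, 21), (191, 20), (192, 19), (193, 30), (194, 85), (195, 89), (196, 116), (197, 118), (198, 110), (199, 77), (200, 78), (201, 100), (202, 120), (203, 111), (204, 81), (205, 77), (206, 91), (207, 89), (208, 89), (209, 88), (210, 89), (211, 90)]
[[243.7742088  197.51188802]
 [243.75252703 200.44233645]]
```

The bar is at row 197, against 197.5 expected when shut, so the drawer is closed. Handing in.

```bash
python3 -c "
from h import *
print(ticket.finish_job())"
```

```text
the job is handed in; nothing more can be done
None
```

The job is handed in with no verdict returned: the blue, green, yellow and red cases (no orange was there) stand in one column on the plate with red on top, about 2 mm off centre by the camera, and the drawer is shut.

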